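# Send a camera carrier down the gravity rail to the test stop

## Robot

A 6-joint arm with a two-finger parallel gripper is mounted at the origin on a cart in front of the work surface, level with it; the furniture and walls round the work are solid. World frame = base frame: x ahead of the robot, y to its left, z up, the work surface at z = 0. Lengths are in m, angles in rad, forces in N, time in s.
With the tool pointing down it reaches from about 0.225 to 0.725 m from the base axis. Payload 3.1 kg.
Tool frame: the origin (TCP) lies where the fingers leave the gripper's body, on its centre line; the fingertips stand 73 mm ahead of it and the grasp point (between the pads) lies 54 mm ahead of it (tip_reach is the distance from the TCP to the fingertips, in m); z points along the fingers, y is the line along which they close (so a half turn about z gives the same grasp; the last joint's range is limited). The gripper opens to 85 mm and grips with 20 to 120 N. Pads are 22 mm wide; open, the fingers measure 114 mm over their backs; the gripper's body (76 mm by 85 mm) begins 54 mm behind the grasp point. The pads swing forward as they close: fully open they stand 13 mm farther back than shut.
Start: joints at [1.036, 0.048, 0.099, 1.622, 0, 1.443], TCP at [0.208, 0.482, 0.304] pointing down, gripper open.
Joint ranges: [-2.91, 2.91], [-0.99, 1.94], [-1.21, 1.42], [-2.12, 2.29], [-1.49, 1.47], [-3.14, 3.14]. Speed limits (rad/s): [2.79, 2.79, 3.14, 3.14, 3.14, 3.14].

## Interface

Orientations are given as [roll, pitch, yaw] about the fixed x, y, z axes, in that order (R = Rz(yaw) Ry(pitch) Rx(roll)).
In Python, from cell import state, read_camera, camera_model, sign_off, tip_reach gives the robot as it stands.
- The arm moves only by the tool play_rows, never from a script. Its argument "motion" is a list of rows, each a list of 5 numbers: the shift along the world's x, y, z in m, then the turn about the world's z in rad, then the opening, from -1 (shut) to 1 (fully open). In form: [[x, y, z, turn, grip], ...]. A call has 1 to 5 rows; each row is the pose to reach, as a shift and turn from the pose commanded when the call began; what a row does not reach only later rows make up. A row lasts 1/8 s, in which the tool goes at most 62.5 mm and 10.7 degrees, less where a joint would pass 70% of its speed; a pose out of reach is approached as far as the arm can. A call with a gripper value outside its range is refused whole. The fingers move at their own pace and stop on an object; the grip force is fixed at half the most. Time passes only in rows, so rows that repeat a pose let the fingers close. It gives the time, the measured TCP pose, the force, the opening and the grip force at its end, in the units of the state.
- state(): the state, without advancing time (a new reading comes with each control period).
- read_camera(name): name is "scene" or "top" or "wrist"; returns the picture (384x512x3 uint8, blue, green, red); there is no depth.
- camera_model(name): a dict with "fx", "fy", "cx", "cy" (pixels), "R" (3x3) and "t" (3): a world point X has camera coordinates R X + t. Camera axes: x right, y down, z forward; pixel columns grow to the right and rows downward; lengths in m; the calibration is good to about 2 mm. The wrist camera is an equidistant fisheye: a pixel r from the principal point sees the ray r / f radians off the axis. A picture is of the moment at which its call begins: read the wrist's pose just before it. camera_model takes no time and is no camera call; for the wrist camera it gives the pose at the moment of the call.
- sign_off(): hands the job in; it is judged then, once.
The state is a dict: "t": time; "joint_pos": joint angles; "joint_vel": joint speeds; "joint_efforts": joint torques, N m; "ee_pos": TCP position; "ee_rot": TCP orientation; "contact_force": force on the tool from outside, world axes, zero at the start; "torque": the same for the moment, N m; "finger_gap": finger opening in m; "grasp_force": force on a finger pad.
Only numpy, scipy, OpenCV 4.12 (cv2) and the standard library are available. Lean on these libraries where they do the work, as an engineer would, in place of code of your own. Each camera call takes 0.05 s, during which the arm holds its last target. There are 200 camera calls.

## Task

Hang the carrier that holds the camera module by its two rollers on the sloped rail, uphill of the gate arm, and let go of it there; and unlock the gate by pushing the blade of the screwdriver into the small hole in the front of the end post, so that the arm springs up and the carrier runs down to rest against the rubber stop. Then lay the screwdriver back down on the bench. Do not tip the carrier over, do not force the gate arm, and leave the empty carrier and the other things where they are.

Things in the scene. Friction and masses are not known exactly. Their poses are not given: they have to be found in the camera images.
- stand: Fixed stand of the gravity rail. Origin on the bench under the point where the rail leaves the end post; y runs level along the rail to its high end, -x (front) faces the robot, z up. End post: grey sheet-metal box, x -34..24, y -60..0 mm, 204 tall. At the high end a 20 mm square upright, y 372..392, 216 tall. Under the rail a 20 mm foot bar; 8 mm foot plates under both ends.
- rail_mid (a point): Point on the rail axis in the middle of the loading stretch uphill of the gate, y = 0.27 in the stand frame, 163 mm above the bench. Axes as the stand's. The rail is a bare round steel bar 12 mm thick at x = 0, from y = 0 to 0.372, sloping 8 degrees: its axis is at z = 0.125 + 0.1405*y (m, stand frame).
- stop (a point): Where carrier_saddle lies when the carrier rests against the stop: on the rail axis, y = 0.0427 in the stand frame, 131 mm above the bench. Axes as the stand's. The stop is a rubber block on the rail side of the end post, x -27..17, y 0..16, z 89..105 mm.
- hole (a point): Middle of the mouth of the access hole in the end post's front face: round, 12 mm wide, 4 mm deep sheet, black rubber rim, at (-34, -28, 135) mm in the stand frame; axes as the stand's. A thin rod goes in level, along the stand's +x. The post is hollow behind it.
- latch_face (a point): Middle of the face of the hidden spring latch at rest, 18 mm straight behind the mouth of the hole: a flat 24 mm square plate that slides along the stand's +x, 10 mm at most, with 3 N at first touch and 6 to 8 N at the end. After about 7 mm of travel (25 mm behind the mouth) it lets the gate go; it springs back when the rod leaves.
- gate (a joint): Gate arm, rad: 0 = down and latched, barring the rail; 1.15 = up, rail clear. Flat bar behind the rail, pivoted on the back of the end post at (30, -28, 160) mm in the stand frame and reaching to y = 108 mm, with an 8 mm cross pin over the rail at y = 104, z = 153 mm. Once unlatched it springs up by itself and stays up; locked, it cannot be lifted.
- carrier: Loaded carrier: C-shaped sheet hook with a camera module clipped in; 60 mm wide (y), x -24..28 mm, 164 tall, 0.19 kg, standing on its flat foot. Origin in the middle of its underside, z up, hook opens to +x, y goes along the rail. Front sheet and straps x -24..-21; module x -11..10, y +-26, z 4..57; 14 mm lip at the rear of the foot.
- carrier_grip (a point): Grip point of the loaded carrier, 144 mm above its underside: on the black upright grip at the top, 12 mm thick (x), 26 wide (y), from 118 to 164 mm above the underside, over x = y = 0. Below it a 32 mm wide sheet. Axes as the carrier's.
- carrier_saddle (a point): Point of the loaded carrier where the rail axis lies once its rollers sit on the rail: x = y = 0, 86 mm above its underside, 58 below the grip point. Two grooved rollers (y +-22, 28 long along x, lowest 89 mm up) ride on the rail; the throat for the rail is 57 to 89 mm up, open to +x and +-y. Hung and free it leans 8 degrees with the slope and rolls downhill by itself, at about 0.15 m/s.
- spare: Empty carrier: the same hook without a camera module, standing on the bench; origin in the middle of its underside, axes as the loaded one's, 164 mm tall. To be left alone.
- driver_handle (a point): Middle of the handle of the loose screwdriver with the blue handle, 142 mm long, about 60 g, lying on the bench. Handle 16 mm wide, 66 long, 17 high, this point 8.5 mm above the bench. Axes are the screwdriver's: the blade points along -y, z up as it lies.
- driver_tip (a point): Tip of the screwdriver's blade: 102 mm from the handle point along the screwdriver's -y and 1 mm higher; the bare blade is 67 mm long and 5 mm thick.
- bottle: White pump bottle, 58 mm across, 121 tall, beyond the high end of the rail. Bystander.
- marker: Marker pen, 138 mm long, 17 thick, lying near the bench's front edge; too thick for the hole. Bystander.
- tape_roll: Flat roll of amber tape, 60 mm across, 18 high. Bystander.
- cup: Small dark open cup, 56 mm across, 27 high. Bystander.

How it is judged:
On the way:
1. the loaded carrier hangs by its rollers on the rail uphill of the gate, and the robot has let go of it there (x of carrier_saddle in the frame of stand between -0.006 and 0.006 m and contact force between each of the fingers, the arm and carrier below 0.05 N and y of carrier_saddle in the frame of stand between 0.125 and 0.36 m and z of carrier_saddle in the frame of stand between 0.138 and 0.182 m and contact force between carrier and stand above 0.2 N), for 0.1 s.
At the end, for the whole second after the job is handed in: The loaded carrier hangs on the rail against the stop buffer (its rail point within 8 mm of the stop point, leaning less than 0.3 rad, at rest, not touched); the gate arm is up (more than 0.8 rad); the screwdriver lies on the bench (handle middle less than 30 mm, tip less than 50 mm above it) (distance between carrier_saddle and stop below 0.008 m and angle between carrier's own z axis and vertical below 0.3 rad and linear speed of carrier below 0.03 m/s and contact force between each of the fingers, the arm and carrier below 0.05 N and value of joint gate above 0.8 rad and height (world z) of driver_handle between -0.02 and 0.03 m and height (world z) of driver_tip below 0.05 m).
It fails at once if the robot or the screwdriver forces the gate arm (more than 4 N) (contact force between any of the fingers, the arm, driver and gate above 4 N).
It fails at once if the loaded carrier is tipped over (more than 0.8 rad) (angle between carrier's own z axis and vertical above 0.8 rad).
It fails at once if the empty carrier is moved more than 30 mm (distance of spare from where it was at the start of the episode above 0.03 m).
It fails at once if a bystander (bottle, marker, tape roll, cup) is moved more than 30 mm (distance of any of bottle, marker, tape_roll, cup from where it was at the start of the episode above 0.03 m).
It also fails if it takes over 72 s, if anything falls off the work surface, if the arm or the gripper's body presses on something with over 40 N, if the wrist force passes 120 N, or if a joint passes its speed limit or range.

## Working session

There is one attempt and no reset: what is moved stays moved. The work goes in short steps, Python scripts to look and compute and a tool call to move; the robot and the scene stay as the last step left them, time stands still between calls to the robot, and variables do not carry over. Pictures are saved under pics/ and viewed, at most 10 in all, crops included, and the job is handed in when it is done.

Besides the shell and the picture viewer there is one more tool, called after "Request:" as name([rows], argument=value, ...), one row to a line, values as JSON. play_rows: Moves the arm, as the interface text tells. Its arguments: {"type":"object","properties":{"motion":{"type":"array"}},"required":["motion"]}

```bash
mkdir -p pics; cat > h.py <<'E'
import numpy as np, cv2
from cell import *
def ray(name,u,v,m=None):
    m=m or camera_model(name);R=np.array(m['R']);t=np.array(m['t'])
    x=(u-m['cx'])/m['fx'];y=(v-m['cy'])/m['fy']
    if name=='wrist':
        r=np.hypot(x,y);d=np.array([x/r*np.sin(r),y/r*np.sin(r),np.cos(r)]) if r>0 else np.array([0,0,1.])
    else: d=np.array([x,y,1.])
    d=R.T@d; return -R.T@t, d/np.linalg.norm(d)
def onz(name,u,v,z,m=None):
    c,d=ray(name,u,v,m); return c+d*(z-c[2])/d[2]
def proj(name,X,m=None):
    m=m or camera_model(name);p=np.array(m['R'])@np.array(X)+np.array(m['t'])
    if name=='wrist':
        r=np.hypot(p[0],p[1]);th=np.arctan2(r,p[2]);k=th/r if r>0 else 0
        return m['cx']+m['fx']*p[0]*k,m['cy']+m['fy']*p[1]*k
    return m['cx']+m['fx']*p[0]/p[2],m['cy']+m['fy']*p[1]/p[2]
def tri(obs):
    A=np.zeros((3,3));b=np.zeros(3)
    for n,u,v in obs:
        c,d=ray(n,u,v);P=np.eye(3)-np.outer(d,d);A+=P;b+=P@c
    return np.linalg.solve(A,b)
E
python3 - <<'E'
from h import *
for n in ['scene','top']:
    i=read_camera(n);cv2.imwrite(f'pics/{n}0.png',cv2.resize(i,(800,600),interpolation=cv2.INTER_CUBIC));cv2.imwrite(f'/tmp/{n}0.png',i)
    m=camera_model(n);print(n,m['fx'],-np.array(m['R']).T@np.array(m['t']),np.round(m['R'],2))
s=state();print(s['t'],s['ee_pos'],s['ee_rot'],s['finger_gap'],tip_reach)
E
```

```text
scene 466.5932422724596 [-0.29070262  1.36520235  0.74371013] [[-0.84 -0.54 -0.02]
 [-0.19  0.34 -0.92]
 [ 0.5  -0.77 -0.39]]
top 446.5995577818149 [0.25645992 0.17434588 1.2708323 ] [[ 0.09 -1.    0.  ]
 [-0.97 -0.09 -0.21]
 [ 0.21  0.02 -0.98]]
0.1 [0.20753097 0.48180971 0.30283165] [-3.13949303e+00 -2.69187806e-04  2.73480383e+00] 0.08548723141046978 0.0726
```

View pics/scene0.png

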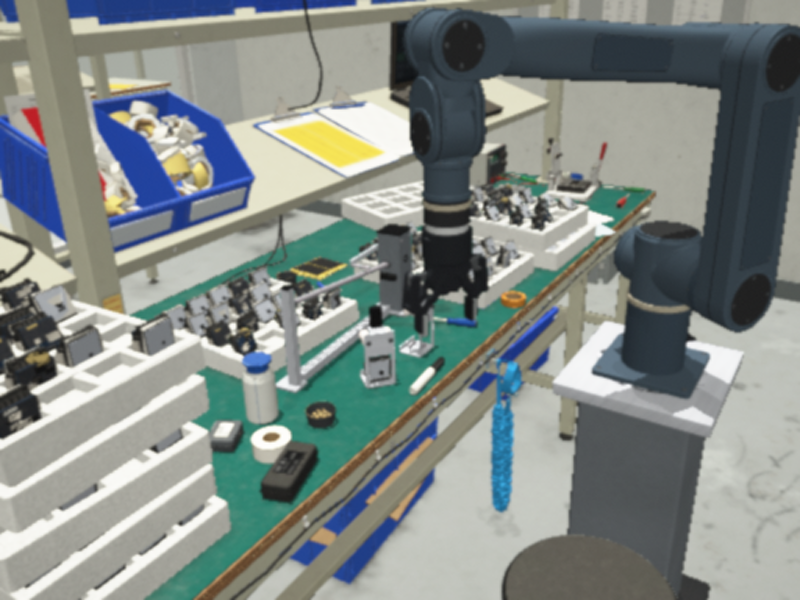

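View pics/top0.png

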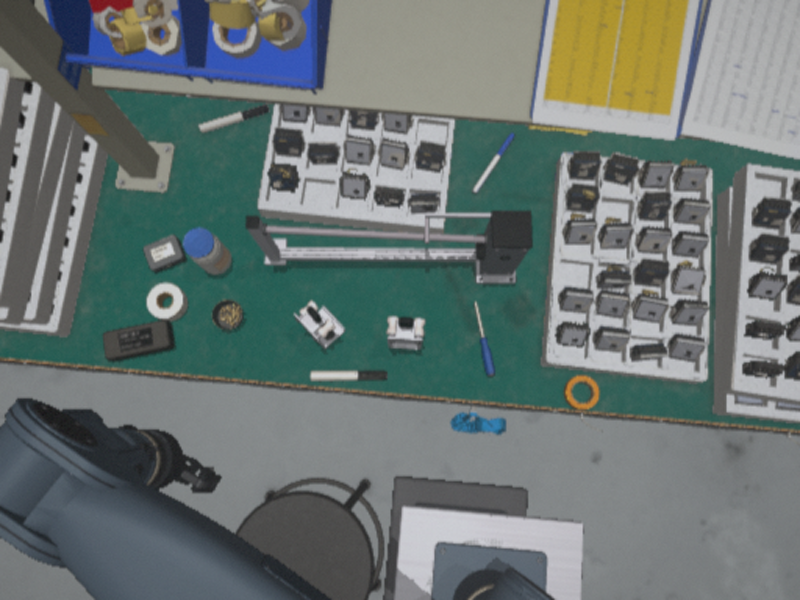

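Overview: the stand is at the top-view centre (post at 508,245; upright at 262,242), the loaded carrier is probably at (320,323), the spare at (405,328), and the driver from (476,303) to (490,375). I'll enlarge these.

```bash
python3 - <<'E'
import cv2
i=cv2.imread('/tmp/top0.png')[128:248,150:350];a=cv2.resize(i,(800,480),interpolation=cv2.INTER_CUBIC)
cv2.imwrite('pics/c1.png',a)
i=cv2.imread('/tmp/scene0.png')[135:260,170:320];cv2.imwrite('pics/c2.png',cv2.resize(i,(720,600),interpolation=cv2.INTER_CUBIC))
E
```

```text
(no output)
```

View pics/c1.png

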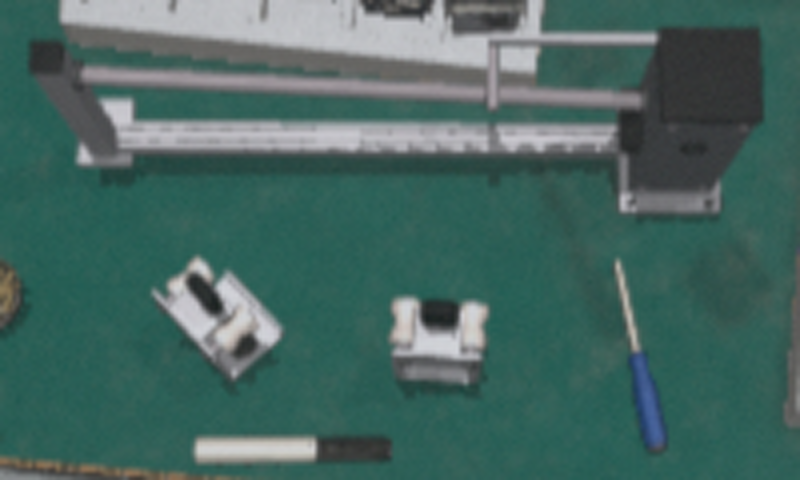

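View pics/c2.png

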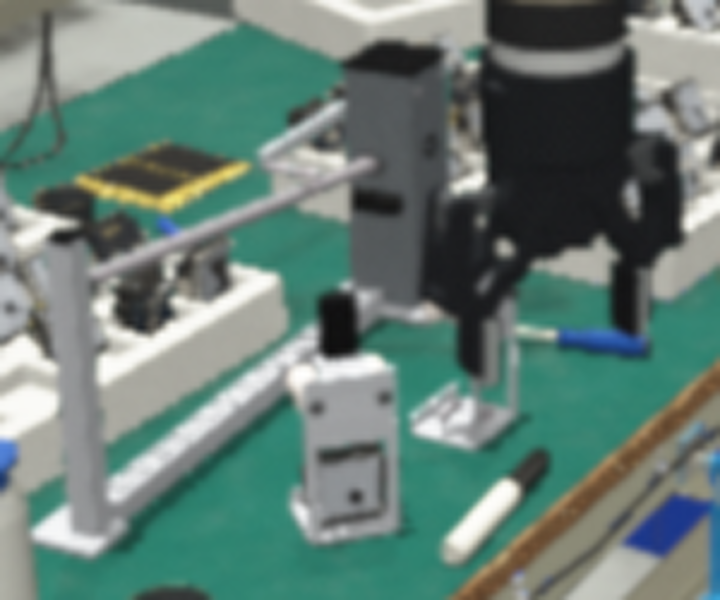

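Top crop (4x, offset 150,128): hole (693,148), rail at post (642,99), rail at upright (78,74). Loaded carrier: grip (205,293), rollers (190,275) and (238,330). Driver tip is (617,262) and handle end (656,447). In the scene crop (4.8x, offset 170,135), the loaded carrier is the one with the module: grip top (340,297), front foot corners (310,540) and (400,530).

```bash
python3 - <<'E'
from h import *
from scipy.optimize import least_squares
M={n:camera_model(n) for n in('top','scene')}
f={'top':lambda u,v:(150+u/4-.4,128+v/4-.4),'scene':lambda u,v:(170+u/4.8-.4,135+v/4.8-.4)}
S=[('top',693,148,-34,-28,135),('scene',428,145,-34,-28,135),('top',642,99,0,0,125),('scene',372,163,0,0,125),
('top',78,74,0,372,177.3),('scene',95,270,0,372,177.3),('top',47,57,0,382,216),('scene',65,237,0,382,216),
('top',660,30,24,0,204),('top',757,28,24,-60,204),('top',765,122,-34,-60,204),('scene',345,65,-34+58,0,204),('scene',440,75,-34,0,204)]
C=[('top',205,293,0,0,164),('scene',340,297,0,0,164),('scene',310,540,-24,30,0),('scene',400,530,-24,-30,0),
('top',190,275,0,22,100),('top',238,330,0,-22,100)]
def fit(L,x0,name):
    def w(p,q):
        c,s=np.cos(p[2]),np.sin(p[2]);x,y,z=np.array(q)/1000
        return [p[0]+c*x-s*y,p[1]+s*x+c*y,z]
    def r(p): return np.concatenate([np.subtract(proj(l[0],w(p,l[3:]),M[l[0]]),f[l[0]](*l[1:3])) for l in L])
    s=least_squares(r,x0,loss='soft_l1');print(name,np.round(s.x,4));print(np.round(r(s.x).reshape(-1,2),1).tolist());return s.x,w
p,w=fit(S,[.5,0,0],'stand');print('rail_mid',w(p,(0,270,163)),'hole',w(p,(-34,-28,135)))
fit(C,[.4,.3,-.9],'carrier')
a=onz('top',*f['top'](617,262),.0095);b=onz('top',*f['top'](656,447),.0085)
print('driver',a,b,np.linalg.norm(a-b),'handle',a+(b-a)/np.linalg.norm(b-a)*.102,'dir',np.arctan2(*(a-b)[[1,0]]))
E
```

```text
stand [0.6082 0.056  0.0867]
[[0.1, 0.0], [0.4, 0.1], [1.5, 0.9], [0.3, 0.1], [-0.7, 0.6], [-3.1, 3.1], [-0.0, 0.2], [0.0, -0.9], [0.7, -0.1], [0.4, 0.5], [-0.8, -0.7], [-0.5, -0.9], [-6.1, -0.9]]
rail_mid [np.float64(0.5848364897174244), np.float64(0.32493996194149244), np.float64(0.163)] hole [np.float64(0.5767807184588561), np.float64(0.025114838662222156), np.float64(0.135)]
carrier [ 0.4494  0.3307 -0.7575]
[[-0.3, -1.2], [-0.3, -1.3], [-0.0, 0.9], [0.2, 0.2], [1.1, 1.6], [-0.3, 0.1]]
driver [0.52237487 0.05846886 0.0095    ] [0.3922012  0.02181275 0.0085    ] 0.1352399853496575 handle [0.42419596 0.03082228 0.00874579] dir 0.27448608384294565
```

Request:
play_rows([
  [0.05, -0.03, 0, 0.18, 1],
  [0.1, -0.06, 0, 0.36, 1],
  [0.15, -0.09, 0, 0.54, 1],
  [0.2, -0.12, 0, 0.72, 1],
  [0.242, -0.151, 0, 0.9, 1],
])

```text
t: 0.72
ee_pos: [0.4484, 0.3321, 0.3032]
ee_rot: [3.141, -0.001, -2.684]
contact_force: [0.5, 0.6, 0.3]
finger_gap: 0.0851
grasp_force: 0.0
```

Request:
play_rows([
  [0, 0, 0, 0.17, 1],
  [0, 0, 0, 0.32, 1],
  [0, 0, 0, 0.32, 1],
])

```text
t: 1.1
ee_pos: [0.4472, 0.3329, 0.3032]
ee_rot: [3.141, -0.001, -2.372]
contact_force: [-0.3, -0.6, 0.8]
finger_gap: 0.0856
grasp_force: 0.0
```

```bash
python3 - <<'E'
from h import *
s=state();m=camera_model('wrist');i=read_camera('wrist');print(s['t'],s['ee_pos'],s['ee_rot'],m['fx'])
cv2.imwrite('pics/w1.png',cv2.resize(i,(800,600),interpolation=cv2.INTER_CUBIC))
for P in [(.4494,.3307,.164),(.5768,.0251,.135)]:
    print(np.array(proj('wrist',P,m))*800/512)
print('cam',-np.array(m['R']).T@np.array(m['t']))
E
```

```text
1.1 [0.44716148 0.3329176  0.30321491] [ 3.14124829e+00 -1.33976454e-03 -2.37219522e+00] 297.3186396354542
[391.58787812 318.75499722]
[-34.97777123 137.98154848]
cam [0.39604962 0.2841109  0.37339075]
```

View pics/w1.png

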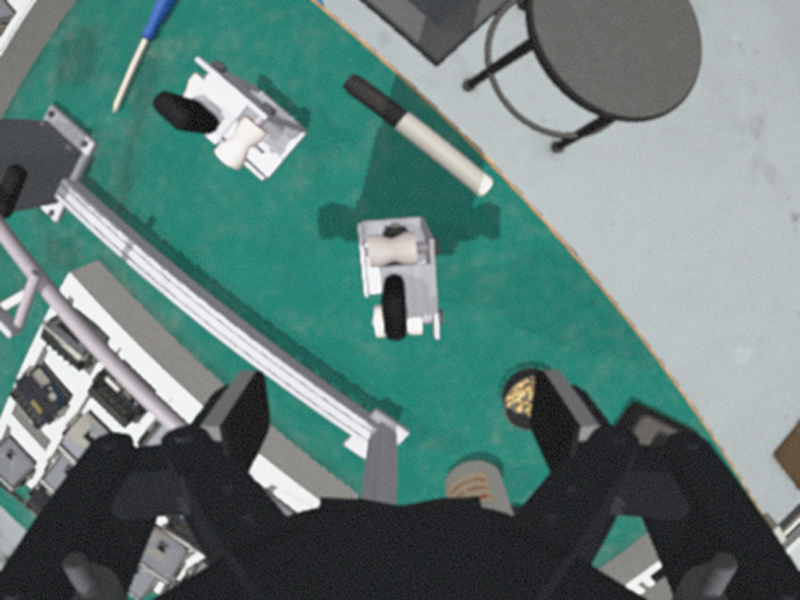

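The loaded carrier is centred in the wrist view, with the grip top face at about (395,311) against a predicted (391,319). It is well aligned with the closing direction.

```bash
python3 - <<'E'
from h import *
for p in [(395,311),(395,338),(395,283)]: print(onz('wrist',p[0]*.64,p[1]*.64,.164))
# rollers mid and yaw
a=onz('wrist',391*.64,249*.64,.103);b=onz('wrist',397*.64,322*.64,.103);print(a,b)
print(proj('wrist',(.4494,.3307,.164)))
E
```

```text
[0.44541341 0.32941654 0.164     ]
[0.45527357 0.33891556 0.164     ]
[0.43557057 0.31992761 0.164     ]
[0.43385026 0.3142045  0.103     ] [0.46410235 0.3483697  0.103     ]
(np.float64(250.32298670841817), np.float64(203.8493338112864))
```

Request:
play_rows([
  [0, -0.002, -0.03, 0.05, 1],
  [0, -0.002, -0.07, 0.05, 1],
  [0, -0.002, -0.105, 0.05, 1],
  [0, -0.002, -0.105, 0.05, 1],
  [0, -0.002, -0.105, 0.05, -1],
])

```text
t: 1.78
ee_pos: [0.4474, 0.3317, 0.2003]
ee_rot: [-3.141, 0.002, -2.32]
contact_force: [1.0, -0.4, 0.3]
finger_gap: 0.0693
grasp_force: 0.0
```

Request:
play_rows([
  [0, 0, 0, 0, -1],
  [0, 0, 0, 0, -1],
  [0, 0, 0, 0, -1],
  [0, 0, 0, 0, -1],
  [0, 0, 0, 0, -1],
])

```text
t: 2.4
ee_pos: [0.4477, 0.3313, 0.1999]
ee_rot: [-3.14, 0.002, -2.32]
contact_force: [0.2, -1.1, 4.4]
finger_gap: 0.0114
grasp_force: 58.9
```

Request:
play_rows([
  [0, 0, 0.03, 0, -1],
  [0, 0, 0.087, 0.1, -1],
  [0.02, -0.015, 0.087, 0.27, -1],
  [0.035, -0.025, 0.087, 0.44, -1],
  [0.049, -0.034, 0.087, 0.6, -1],
])

```text
t: 3.02
ee_pos: [0.4961, 0.2969, 0.2846]
ee_rot: [3.139, -0.001, -1.715]
contact_force: [0.3, 0.5, -1.9]
finger_gap: 0.0114
grasp_force: 58.5
```

Request:
play_rows([
  [0, 0, 0, 0.14, -1],
  [0, 0, 0, 0.236, -1],
  [0, 0, 0, 0.236, -1],
  [0, 0, 0, 0.236, -1],
])

```text
t: 3.52
ee_pos: [0.4958, 0.2973, 0.2852]
ee_rot: [3.14, -0.0, -1.485]
contact_force: [-0.1, 0.4, -1.1]
finger_gap: 0.0111
grasp_force: 58.6
```

```bash
python3 - <<'E'
from h import *
s=state();m=camera_model('wrist');i=read_camera('wrist');print(s['t'],s['ee_pos'],s['ee_rot'],s['contact_force'],s['joint_pos'])
cv2.imwrite('pics/w2.png',cv2.resize(i,(800,600),interpolation=cv2.INTER_CUBIC))
p=[.6082,.056,.0867];c,q=np.cos(p[2]),np.sin(p[2])
for x,y,z in [(0,0,125),(0,372,177.3),(0,160,147.5),(-34,-28,135),(-34,0,204),(-34,-60,204),(0,104,153),(0,382,216)]:
    x,y,z=x/1e3,y/1e3,z/1e3;print(np.round(np.array(proj('wrist',(p[0]+c*x-q*y,p[1]+q*x+c*y,z),m))*800/512))
j=read_camera('scene');cv2.imwrite('/tmp/scene2.png',j);cv2.imwrite('/tmp/w2.png',i)
E
```

```text
3.525 [0.4958275  0.29727797 0.28515792] [ 3.14016241e+00 -2.43273975e-04 -1.48513010e+00] [-0.12081035  0.41251029 -1.12809861] [ 4.24011321e-01  1.85463062e-01  2.11709981e-01  1.59847315e+00
  2.45254510e-04 -1.23245123e+00]
[ 235. -126.]
[235. 540.]
[202. 133.]
[ 294. -178.]
[ 258. -225.]
[ 274. -291.]
[200.  17.]
[220. 602.]
```

View pics/w2.png

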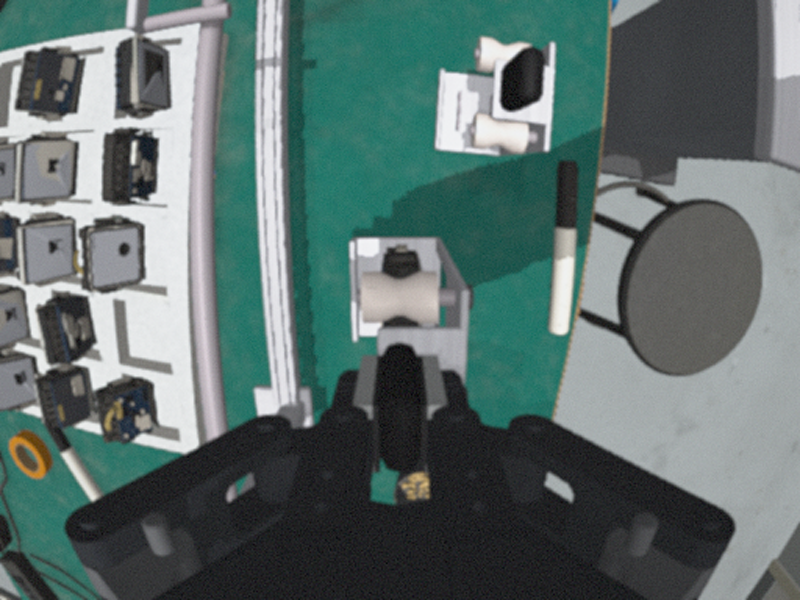

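The wrist view shows the carrier upright in the fingers, roller at (400,295). The rail is at about u=205, v=133, and the gate pin at (205,13), both within a few pixels of prediction. Next I'll refine the rail position.

```bash
python3 - <<'E'
from h import *
i=cv2.imread('/tmp/w2.png').astype(int)
for v in (60,100,140,170,190,210): print(v,i[v,108:150].sum(1).tolist() if v in(100,190) else '')
m=camera_model('wrist')
for y in (.15,.2,.25,.3): 
    s=y; print(y,np.round(proj('wrist',(.6082-np.sin(.0867)*s,.056+np.cos(.0867)*s,.125+.1405*s),m),1))
E
```

```text
60 
100 [687, 680, 690, 700, 702, 702, 702, 688, 685, 689, 696, 699, 673, 602, 521, 524, 559, 565, 589, 601, 595, 554, 524, 487, 471, 423, 386, 339, 279, 270, 261, 268, 276, 286, 300, 297, 312, 298, 305, 326, 313, 314]
140 
170 
190 [687, 693, 695, 702, 703, 704, 700, 697, 695, 698, 706, 689, 554, 390, 372, 464, 529, 554, 574, 607, 640, 630, 598, 538, 497, 477, 434, 398, 361, 306, 266, 248, 262, 256, 271, 269, 270, 279, 282, 292, 275, 286]
210 
0.15 [130.6  72. ]
0.2 [129.1 139.6]
0.25 [132.  208.1]
0.3 [138.3 271.2]
```

Request:
play_rows([
  [0.025, 0.002, 0, 0, -1],
  [0.05, 0.004, 0, 0, -1],
  [0.075, 0.006, 0, 0, -1],
  [0.091, 0.008, 0, 0, -1],
  [0.091, 0.008, 0, 0, -1],
])

```text
t: 4.25
ee_pos: [0.5878, 0.3051, 0.285]
ee_rot: [3.141, -0.0, -1.485]
contact_force: [-0.2, -0.2, -1.5]
finger_gap: 0.0112
grasp_force: 59.3
```

Request:
play_rows([
  [0, 0, -0.002, 0, -1],
  [0, 0, -0.004, 0, -1],
  [0, 0, -0.006, 0, -1],
  [0, 0, -0.006, 0, -1],
])

```text
t: 4.75
ee_pos: [0.5867, 0.3053, 0.2798]
ee_rot: [3.141, -0.0, -1.484]
contact_force: [-0.4, -0.2, -1.7]
finger_gap: 0.0112
grasp_force: 59.3
```

Request:
play_rows([
  [0, 0, -0.001, 0, -1],
  [0, 0, -0.003, 0, -1],
  [0, 0, -0.003, 0, -1],
])

```text
t: 5.12
ee_pos: [0.5872, 0.3052, 0.2774]
ee_rot: [-3.141, 0.0, -1.484]
contact_force: [0.5, -1.2, -0.8]
finger_gap: 0.0117
grasp_force: 59.7
```

Request:
play_rows([
  [0, 0, -0.001, 0, -1],
  [0, 0, -0.002, 0, -1],
  [0, 0, -0.002, 0, -1],
])

```text
t: 5.5
ee_pos: [0.5872, 0.3052, 0.277]
ee_rot: [-3.139, 0.001, -1.484]
contact_force: [-1.0, -1.2, 5.6]
finger_gap: 0.0113
grasp_force: 60.5
```

```bash
python3 - <<'E'
from h import *
i=read_camera('wrist');j=read_camera('scene')
a=cv2.resize(i[60:290,90:350],(440,390),interpolation=cv2.INTER_CUBIC);b=cv2.resize(j[130:260,165:295],(390,390),interpolation=cv2.INTER_CUBIC)[:, :360]
cv2.imwrite('pics/m.png',np.hstack([a,b]))
E
```

```text
(no output)
```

View pics/m.png

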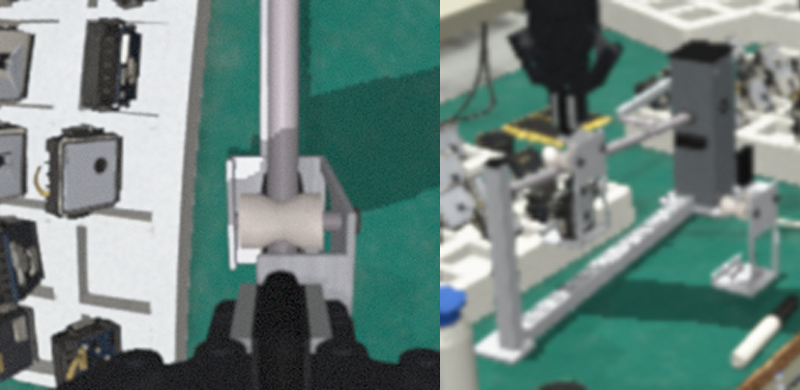

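The left panel shows the rail running centrally under the grooved roller. The force reading confirms contact, so I'll release.

Request:
play_rows([
  [0, 0, 0, 0, 1],
  [0, 0, 0, 0, 1],
  [0, 0, 0, 0, 1],
  [0, 0, 0.03, 0, 1],
  [0, 0, 0.08, 0, 1],
])

```text
t: 6.22
ee_pos: [0.5864, 0.3049, 0.3521]
ee_rot: [3.135, -0.002, -1.484]
contact_force: [0.2, 0.3, 0.9]
finger_gap: 0.0859
grasp_force: 0.0
```

```bash
python3 - <<'E'
from h import *
i=read_camera('wrist');j=read_camera('scene')
a=cv2.resize(i,(440,330),interpolation=cv2.INTER_CUBIC);b=cv2.resize(j[130:240,165:285],(360,330),interpolation=cv2.INTER_CUBIC)
cv2.imwrite('pics/m2.png',np.hstack([a,b]))
E
```

```text
(no output)
```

View pics/m2.png

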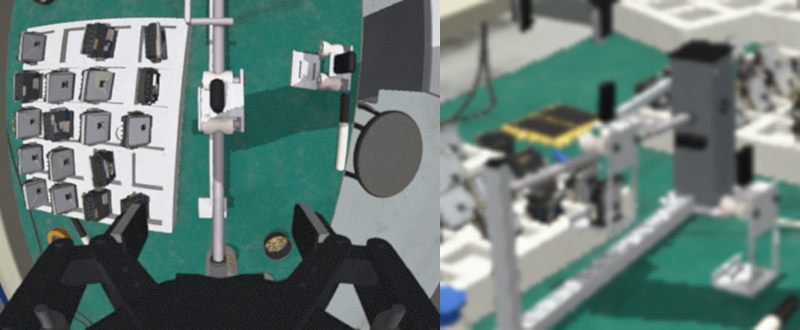

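The carrier hangs free on the rail and is rolling towards the gate pin. Next, the screwdriver.

Request:
play_rows([
  [-0.03, -0.05, 0, -0.17, 1],
  [-0.065, -0.1, 0, -0.34, 1],
  [-0.1, -0.15, 0, -0.51, 1],
  [-0.13, -0.2, 0, -0.68, 1],
  [-0.16, -0.25, -0.02, -0.85, 1],
])

```text
t: 6.95
ee_pos: [0.4267, 0.0539, 0.3361]
ee_rot: [-3.138, 0.003, -2.339]
contact_force: [-0.1, -1.6, 0.2]
finger_gap: 0.0853
grasp_force: 0.0
```

Request:
play_rows([
  [-0.002, -0.024, -0.05, -0.17, 1],
  [-0.002, -0.024, -0.1, -0.34, 1],
  [-0.002, -0.024, -0.13, -0.5, 1],
  [-0.002, -0.024, -0.13, -0.533, 1],
  [-0.002, -0.024, -0.13, -0.533, 1],
])

```text
t: 7.58
ee_pos: [0.4258, 0.0313, 0.2062]
ee_rot: [-3.141, 0.002, -2.865]
contact_force: [0.1, 0.3, 0.9]
finger_gap: 0.0854
grasp_force: 0.0
```

```bash
python3 - <<'E'
from h import *
s=state();m=camera_model('wrist');i=read_camera('wrist');print(s['t'],s['ee_pos'],s['ee_rot'],s['contact_force'])
cv2.imwrite('pics/w3.png',cv2.resize(i,(800,600),interpolation=cv2.INTER_CUBIC));cv2.imwrite('/tmp/w3.png',i)
for P in [(.4242,.0308,.0085),(.5224,.0585,.0095),(.5768,.0251,.135)]: print(np.array(proj('wrist',P,m))*800/512)
E
```

```text
7.575 [0.42575368 0.03128277 0.20621091] [-3.14093352e+00  1.80899468e-03 -2.86490053e+00] [0.08646055 0.31059757 0.89841703]
[399.10327128 283.79612278]
[398.76401767 431.33704209]
[306.97923009 621.33677174]
```

View pics/w3.png

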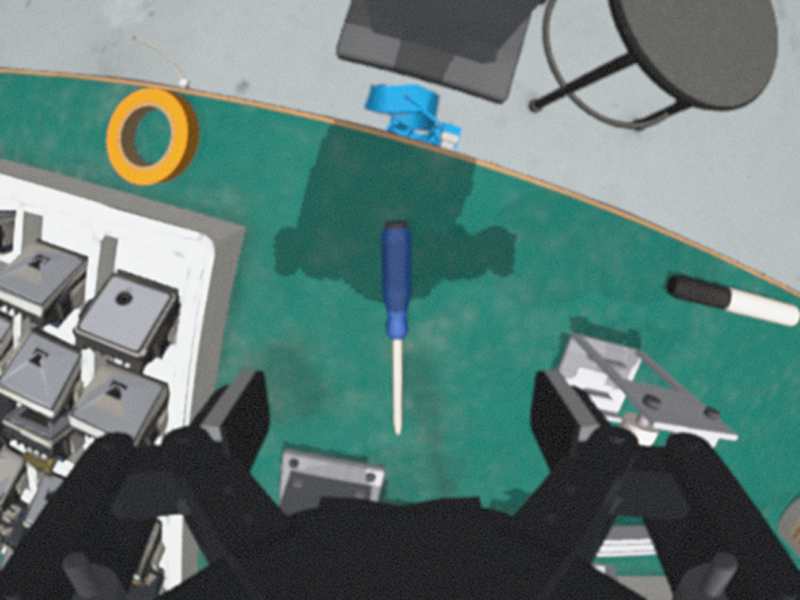

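The tip is at (398,433) and the handle middle at (398,281), both matching the estimate. Descending to grasp.

Request:
play_rows([
  [-0.001, 0, -0.05, 0, 1],
  [-0.001, 0, -0.1, 0, 1],
  [-0.001, 0, -0.129, 0, 1],
  [-0.001, 0, -0.129, 0, 1],
  [-0.001, 0, -0.129, 0, -1],
])

```text
t: 8.25
ee_pos: [0.4261, 0.0312, 0.0784]
ee_rot: [-3.14, 0.004, -2.866]
contact_force: [0.1, 0.1, 0.1]
finger_gap: 0.0696
grasp_force: 0.0
```

Request:
play_rows([
  [0, 0, 0, 0, -1],
  [0, 0, 0, 0, -1],
  [0, 0, 0, 0, -1],
  [0, 0, 0, 0, -1],
  [0, 0, 0, 0, -1],
])

```text
t: 8.88
ee_pos: [0.425, 0.0312, 0.0771]
ee_rot: [-3.141, 0.002, -2.867]
contact_force: [0.1, -1.0, 5.4]
finger_gap: 0.0138
grasp_force: 62.1
```

Request:
play_rows([
  [0, 0, 0.04, 0, -1],
  [0, 0, 0.09, -0.05, -1],
  [0.01, -0.01, 0.1255, -0.15, -1],
  [0.021, -0.0175, 0.1255, -0.188, -1],
  [0.021, -0.0175, 0.1255, -0.188, -1],
])

```text
t: 9.5
ee_pos: [0.4451, 0.0134, 0.2002]
ee_rot: [3.141, -0.002, -3.055]
contact_force: [-1.0, 0.5, -1.7]
finger_gap: 0.0133
grasp_force: 61.3
```

```bash
python3 - <<'E'
from h import *
s=state();m=camera_model('wrist');i=read_camera('wrist');j=read_camera('scene');k=read_camera('top');print(s['t'],s['ee_pos'],s['ee_rot'],s['contact_force'])
a=cv2.resize(i[190:310,170:330],(400,300),interpolation=cv2.INTER_CUBIC)
b=cv2.resize(j[130:220,225:345],(400,300),interpolation=cv2.INTER_CUBIC)
c=cv2.resize(k[130:220,250:370],(400,300),interpolation=cv2.INTER_CUBIC)
cv2.imwrite('pics/m3.png',np.vstack([np.hstack([a,b]),np.hstack([c,c*0])]))
d=np.array([np.cos(.087),np.sin(.087),0]);tip=np.array(s['ee_pos'])+.1012*d-[0,0,.0676];h=np.array([.5768,.0251,.135]);print(tip,h)
for P in (tip,h):
    for n,o,sc in (('wrist',(170,190),2.5),('scene',(225,130),3.333),('top',(250,130),3.333)):
        p=proj(n,P,m if n=='wrist' else None);print(n,np.round((np.array(p)-o)*sc))
E
```

```text
9.5 [0.44505716 0.01342335 0.20020326] [ 3.14110875e+00 -1.85141825e-03 -3.05524998e+00] [-0.96244038  0.50079906 -1.70034224]
[0.54587441 0.02221664 0.13260326] [0.5768 0.0251 0.135 ]
wrist [213. 459.]
scene [139. 123.]
top [244. 154.]
wrist [214. 524.]
scene [114. 116.]
top [243. 115.]
```

View pics/m3.png

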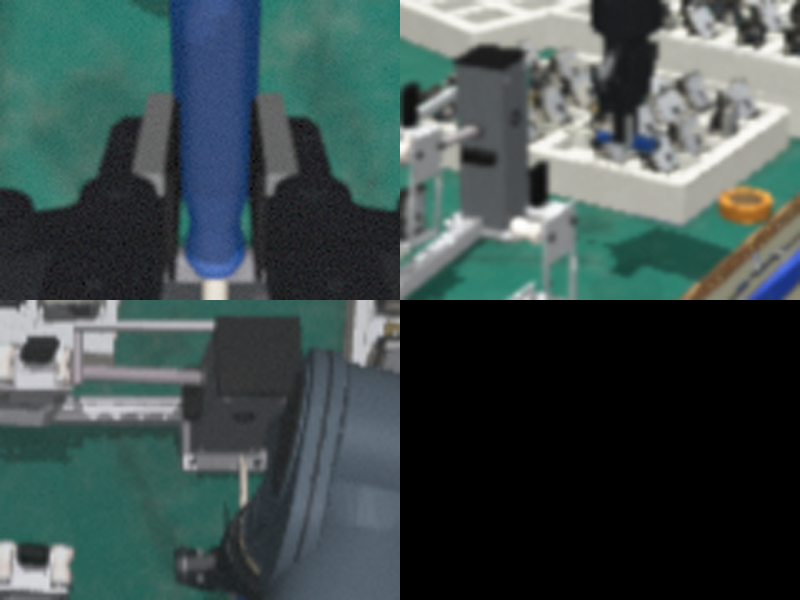

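The top view shows the tip at (244,157) in line below the hole at (243,117), and the handle sits straight in the fingers. The tip looks about 2 mm low, so I'll check the settled height.

Request:
play_rows([
  [0, 0, 0, 0, -1],
  [0, 0, 0, 0, -1],
])

```text
t: 9.9
ee_pos: [0.4446, 0.014, 0.2008]
ee_rot: [3.141, -0.001, -3.054]
contact_force: [-0.3, 0.0, 0.1]
finger_gap: 0.0136
grasp_force: 61.3
```

```bash
python3 - <<'E'
from h import *
j=read_camera('scene');j2=read_camera('scene');s=state();print(s['ee_pos'],s['ee_rot'])
d=np.array([np.cos(.087),np.sin(.087),0]);tip=np.array(s['ee_pos'])+.1012*d-[0,0,.0676]
for q in (0,.03,.06):print(q,proj('scene',tip-q*d))
print('hole',proj('scene',(.5768,.0251,.135)))
g=((j.astype(int)+j2)//2)
for v in range(160,178): print(v,' '.join('%3d/%3d'%(g[v,u].sum()//3, g[v,u,2]-g[v,u,0]) for u in range(262,286)))
E
```

```text
[0.44491836 0.01390344 0.20120904] [ 3.14147422e+00 -3.72025041e-04 -3.05456701e+00]
0 (np.float64(266.76987820342976), np.float64(166.59604663681563))
0.03 (np.float64(274.2145434022118), np.float64(167.83293074748835))
0.06 (np.float64(281.77470738750856), np.float64(169.08900425218047))
hole (np.float64(259.18827913485444), np.float64(164.9488603652837))
160  83/ -3  98/ 13 102/ 29  65/ 16  52/  5  82/  4 128/  1 159/ -3 165/ -6 161/ -6 151/ -6 140/ -4 130/  3 134/ 13 127/ 15 113/ 12 129/ 11 162/ 14 172/ 14 154/ 12 119/ 14  91/ 15  55/  4  31/ -3
161  84/ -4 104/  6 112/ 16  74/ 11  59/  6  82/  6 126/  4 159/ -1 163/ -5 149/ -5 123/ -4 116/ -3 135/  1 149/ 10 152/ 14 135/ 13 128/ 11 152/ 13 159/ 14 135/ 15 107/ 26  93/ 33  60/ 17  33/  1
162  85/ -6 111/ -2 127/  6  99/  8  89/ 11  96/ 11 122/  8 154/  4 163/ -3 148/ -5 113/ -3  99/ -1 131/  1 168/  7 189/ 12 187/ 13 173/ 11 169/ 11 159/ 12 128/ 17 110/ 32 106/ 37  67/ 19  34/  1
163  84/ -6 114/ -5 140/  1 129/ 10 122/ 13 115/ 14 116/ 10 146/  6 163/  0 158/ -3 141/ -4 122/ -3 130/ -1 162/  3 189/ 10 200/ 12 205/ 12 208/ 12 196/
[... 2087 characters left out ...]
 198/ 11 186/ 10 181/ 10 188/ 10 206/ 11 221/ 10 220/ 11 213/ 10 202/ 10 186/  9 147/  7  88/  6  71/  8  83/  9
175  89/ -2 138/  5 195/ 10 218/ 11 228/  8 235/  7 240/  6 242/  6 239/  6 238/  6 237/  6 231/  6 226/  9 233/  7 239/  6 243/  5 242/  6 240/  5 236/  6 232/  7 211/ 11 142/ 10 113/ 12 108/ 12
176  85/ -4 123/  3 168/  9 184/ 11 192/ 10 201/ 10 211/ 10 219/ 10 225/ 10 232/  6 239/  6 241/  5 241/  5 243/  5 245/  4 246/  5 245/  4 245/  4 244/  5 242/  6 230/  7 173/ 12 139/ 15 123/ 14
177  85/ -4 121/  3 163/  9 170/  9 165/  8 164/  8 168/  9 177/ 10 189/  9 198/ 10 210/ 11 218/ 11 224/  9 230/  6 236/  6 237/  7 237/  6 240/  5 239/  5 240/  6 231/  7 199/ 12 176/ 13 164/ 13
```

Request:
play_rows([
  [0, 0, 0.0015, 0, -1],
  [0.012, 0.001, 0.0015, 0, -1],
  [0.024, 0.002, 0.0015, 0, -1],
  [0.03, 0.0026, 0.0015, 0, -1],
  [0.036, 0.0031, 0.0015, 0, -1],
])

```text
t: 10.62
ee_pos: [0.4817, 0.0169, 0.2028]
ee_rot: [3.142, -0.0, -3.055]
contact_force: [-0.8, 0.1, -0.8]
finger_gap: 0.0134
grasp_force: 61.3
```

Request:
play_rows([
  [0.004, 0.0003, 0, 0, -1],
  [0.008, 0.0007, 0, 0, -1],
  [0.008, 0.0007, 0, 0, -1],
])

```text
t: 11.0
ee_pos: [0.4893, 0.0176, 0.2029]
ee_rot: [-3.142, -0.0, -3.055]
contact_force: [0.6, -0.1, -1.0]
finger_gap: 0.0132
grasp_force: 61.3
```

Request:
play_rows([
  [0.004, 0.0003, 0, 0, -1],
  [0.008, 0.0007, 0, 0, -1],
  [0.011, 0.001, 0, 0, -1],
  [0.011, 0.001, 0, 0, -1],
])

```text
t: 11.5
ee_pos: [0.4991, 0.0184, 0.2025]
ee_rot: [-3.141, -0.003, -3.055]
contact_force: [-4.3, -0.8, 0.7]
finger_gap: 0.0135
grasp_force: 61.5
```

```bash
python3 - <<'E'
from h import *
k=read_camera('top');o=cv2.imread('/tmp/top0.png')
s=state();print(s['ee_pos'],s['contact_force'])
# pin line region in the original: crop (492,40..107)/4+(150,128)
print(k[145,262:285].sum(1)//3);print(o[145,262:285].sum(1)//3)
E
```

```text
[0.49906981 0.01844324 0.20251403] [-5.40022246 -1.03354204  0.88096531]
[ 44  46  45  45  82 163 207 189 183 134 149 164 128 149 159 172 171 174
 177 179 180 171 102]
[103 106 108 108 108 109 110 113 122 125 146 160 125 150 153 165 165 170
 172 173 174 165  96]
```

Request:
play_rows([
  [0.002, 0.0002, 0, 0, -1],
  [0.004, 0.0003, 0, 0, -1],
  [0.004, 0.0003, 0, 0, -1],
  [0.004, 0.0003, 0, 0, -1],
])

```text
t: 12.05
ee_pos: [0.5029, 0.0188, 0.2025]
ee_rot: [-3.142, -0.004, -3.055]
contact_force: [-5.4, -1.4, 1.0]
finger_gap: 0.0135
grasp_force: 61.5
```

```bash
cat > g.py <<'E'
from h import *
k=read_camera('top');s=state();print(s['t'],s['ee_pos'],s['contact_force'])
p=[.6082,.056,.0867];c,q=np.cos(p[2]),np.sin(p[2])
for y in range(20,160,20):
    x=0;z=125+.1405*y+78; X=(p[0]-q*y/1e3,p[1]+c*y/1e3,z/1e3);u,v=proj('top',X);u2,v2=proj('top',(X[0],X[1],X[2]-.078))
    print(y,'grip-top lum',k[int(v)-1:int(v)+2,int(u)-1:int(u)+2].mean().round(),'rail lum',k[int(v2),int(u2)].mean())
# gate pin (closed) at 0,104,153 to 30,104
for x in (8,16,24):
    u,v=proj('top',(p[0]+c*x/1e3-q*.104,p[1]+q*x/1e3+c*.104,.153));print('pin',x,k[int(round(v)),int(u)-5:int(u)+6].mean(1).round())
E
python3 g.py
```

```text
12.1 [0.50285677 0.01877965 0.20251288] [-6.36349685 -0.05456312  1.48988504]
20 grip-top lum 81.0 rail lum 136.33333333333334
40 grip-top lum 77.0 rail lum 154.33333333333334
60 grip-top lum 76.0 rail lum 150.33333333333334
80 grip-top lum 170.0 rail lum 153.66666666666666
100 grip-top lum 96.0 rail lum 143.0
120 grip-top lum 194.0 rail lum 191.0
140 grip-top lum 199.0 rail lum 172.33333333333334
pin 8 [ 78.  46.  42.  45.  43.  42.  42.  44.  44.  51. 106.]
pin 16 [151.  90.  51.  49.  52.  50.  51.  50.  48.  49.  47.]
pin 24 [203. 200. 172. 163. 165. 165. 167. 167. 163. 161. 164.]
```

Request:
play_rows([
  [0.002, 0.0002, 0, 0, -1],
  [0.0035, 0.0003, 0, 0, -1],
  [0.0035, 0.0003, 0, 0, -1],
  [0.0035, 0.0003, 0, 0, -1],
])

```text
t: 12.6
ee_pos: [0.5048, 0.019, 0.2021]
ee_rot: [-3.141, -0.008, -3.055]
contact_force: [-8.8, -1.8, 2.6]
finger_gap: 0.0138
grasp_force: 61.7
```

```bash
python3 g.py
```

```text
12.65 [0.50478755 0.01896481 0.20215666] [-9.92748086 -1.72319124  1.96212363]
20 grip-top lum 71.0 rail lum 142.66666666666666
40 grip-top lum 57.0 rail lum 155.33333333333334
60 grip-top lum 91.0 rail lum 212.0
80 grip-top lum 170.0 rail lum 155.0
100 grip-top lum 201.0 rail lum 155.33333333333334
120 grip-top lum 199.0 rail lum 151.33333333333334
140 grip-top lum 199.0 rail lum 154.33333333333334
pin 8 [104. 105. 104. 105. 104. 104. 105. 104. 106. 105. 103.]
pin 16 [158. 171. 174. 177. 174. 179. 183. 187. 193. 194. 201.]
pin 24 [205. 202. 201. 201. 200. 201. 206. 205. 201. 197. 199.]
```

The gate pin has left its place and the carrier has moved to the stop. Retracting and laying the driver back down.

Request:
play_rows([
  [-0.015, -0.0013, 0.0005, 0, -1],
  [-0.03, -0.0026, 0.0005, 0, -1],
  [-0.045, -0.0039, 0.0005, 0, -1],
  [-0.065, -0.0056, 0, 0, -1],
  [-0.08, -0.007, 0, 0, -1],
])

```text
t: 13.28
ee_pos: [0.4278, 0.0122, 0.2032]
ee_rot: [-3.142, 0.002, -3.055]
contact_force: [-1.1, -0.3, 0.0]
finger_gap: 0.0136
grasp_force: 61.3
```

Request:
play_rows([
  [0, 0.018, -0.03, 0.1, -1],
  [0, 0.018, -0.07, 0.18, -1],
  [0, 0.018, -0.11, 0.18, -1],
  [0, 0.018, -0.12, 0.18, -1],
  [0, 0.018, -0.12, 0.18, -1],
])

```text
t: 13.9
ee_pos: [0.4279, 0.0302, 0.0831]
ee_rot: [3.141, 0.0, -2.875]
contact_force: [-0.2, -0.9, -1.0]
finger_gap: 0.014
grasp_force: 61.3
```

Request:
play_rows([
  [0, 0, -0.003, 0, -1],
  [0, 0, -0.005, 0, -1],
  [0, 0, -0.005, 0, -1],
  [0, 0, -0.005, 0, 1],
  [0, 0, -0.005, 0, 1],
])

```text
t: 14.52
ee_pos: [0.4279, 0.0301, 0.0782]
ee_rot: [-3.141, 0.001, -2.875]
contact_force: [0.6, 1.0, 0.5]
finger_gap: 0.0491
grasp_force: 0.0
```

Request:
play_rows([
  [0, 0, 0, 0, 1],
  [0, 0, 0, 0, 1],
  [0, 0, 0.04, 0, 1],
  [0, 0, 0.09, 0, 1],
  [0, 0, 0.14, 0, 1],
])

```text
t: 15.15
ee_pos: [0.4273, 0.0302, 0.2191]
ee_rot: [3.141, -0.0, -2.875]
contact_force: [0.7, -0.3, 0.0]
finger_gap: 0.0857
grasp_force: 0.0
```

Request:
play_rows([
  [-0.05, 0, 0.03, 0, 1],
  [-0.1, 0.05, 0.05, 0, 1],
  [-0.1, 0.1, 0.05, 0, 1],
  [-0.1, 0.15, 0.05, 0, 1],
  [-0.1, 0.15, 0.05, 0, 1],
])

```text
t: 15.78
ee_pos: [0.3269, 0.1827, 0.2681]
ee_rot: [3.141, 0.0, -2.868]
contact_force: [-0.9, 0.5, -0.5]
finger_gap: 0.0855
grasp_force: 0.0
```

```bash
python3 g.py; python3 - <<'E'
from h import *
a=read_camera('top');w=read_camera('wrist');m=camera_model('wrist')
def blue(i):
    h=cv2.cvtColor(i,cv2.COLOR_BGR2HSV);return cv2.inRange(h,(105,140,50),(125,255,220))
for n,i in(('top',a),('wrist',w)):
    N,l,st,ce=cv2.connectedComponentsWithStats(blue(i))
    for k in range(1,N):
        if st[k,4]>15: 
            try: print(n,st[k].tolist(),ce[k].round(1),onz(n,*ce[k],.0085,m if n=='wrist' else None).round(3))
            except Exception as e: print(e)
# carrier rest check: black grip and white roller motion between two frames
b=read_camera('top');print('motion',np.abs(a.astype(int)-b)[130:200,270:340].mean())
p=[.6082,.056,.0867];c,q=np.cos(p[2]),np.sin(p[2])
g=[]
for y in np.arange(10,130,4):
    u,v=proj('top',(p[0]-q*(y-11)/1e3,p[1]+c*(y-11)/1e3,.131+.077+(y-42.7)*.00014)); g.append((int(y),int(a[int(round(v)),int(round(u))].mean())))
print(g)
E
```

```text
15.825 [0.327115   0.18120512 0.26787229] [-0.17294457 -0.78895494 -0.04284569]
20 grip-top lum 71.0 rail lum 151.66666666666666
40 grip-top lum 56.0 rail lum 148.66666666666666
60 grip-top lum 88.0 rail lum 205.33333333333334
80 grip-top lum 164.0 rail lum 148.0
100 grip-top lum 195.0 rail lum 151.66666666666666
120 grip-top lum 192.0 rail lum 147.0
140 grip-top lum 192.0 rail lum 150.66666666666666
pin 8 [100. 101. 101. 101. 102. 100. 103. 101. 101. 100. 101.]
pin 16 [151. 165. 168. 171. 172. 174. 178. 182. 187. 188. 193.]
pin 24 [196. 195. 195. 195. 194. 195. 198. 199. 194. 190. 193.]
top [29, 0, 178, 57, 4338] [120.   30.4] [0.987 0.665 0.008]
top [146, 19, 12, 8, 86] [151.2  22.3] [1.024 0.572 0.008]
top [319, 85, 10, 14, 35] [323.5  91. ] [0.843 0.021 0.008]
top [117, 146, 19, 18, 260] [126.5 154.7] [0.59  0.585 0.008]
top [307, 216, 9, 22, 79] [310.6 226.6] [0.427 0.033 0.008]
wrist [113, 190, 16, 49, 484] [121.  212.7] [0.424 0.029 0.008]
motion 1.4131292517006804
[(10, 51), (14, 51), (18, 57), (22, 73), (26, 80), (30, 79), (34, 49), (38, 45), (42, 45), (46, 46), (50, 46), (54, 58), (58, 73), (62, 76), (66, 75), (70, 74), (74, 84), (78, 86), (82, 83), (86, 79), (90, 101), (94, 195), (98, 195), (102, 192), (106, 193), (110, 190), (114, 198), (118, 198), (122, 194), (126, 195)]
```

The carrier grip is centred at rail y≈43 mm, where the stop is. It is at rest, the gate pin is clear, and the driver is flat on the bench. Handing in.

```bash
python3 -c "
from cell import *
print(sign_off())"
```

```text
the job is handed in; nothing more can be done
None
```

I hung the carrier on the rail and unlocked the gate with the screwdriver. My last camera check showed the carrier at rest against the stop, the arm clear of the rail and the screwdriver flat on the bench. The job is handed in, but the hand-in gave no verdict.

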